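# Spring check of a mirror tilt mount

## Robot

A 6-joint arm with a two-finger parallel gripper is mounted at the origin on a cart in front of the work surface, level with it; the furniture and walls round the work are solid. World frame = base frame: x ahead of the robot, y to its left, z up, the work surface at z = 0. Lengths are in m, angles in rad, forces in N, time in s.
With the tool pointing down it reaches from about 0.4 to 0.825 m from the base axis. Payload 7 kg.
Tool frame: the origin (TCP) lies at the centre of the arm's flange, where the gripper is bolted on; the fingertips stand ctrl.nose_length ahead of it and the grasp point (between the pads) lies 159 mm ahead of it (ctrl.nose_length is the distance from the TCP to the fingertips, in m); z points along the fingers, y is the line along which they close (so a half turn about z gives the same grasp; the last joint's range is limited). The gripper opens to 88 mm and grips with 3 to 60 N. Pads are 19 mm wide; open, the fingers measure 130 mm over their backs; the gripper's body (78 mm by 193 mm) begins 47 mm behind the grasp point.
Start: joints at [-0.819, 0.359, 0.012, 0, -1.224, -0.288], TCP at [0.302, -0.604, 0.405] pointing down, gripper open.
Joint ranges: [-3.07, 3.07], [-1.43, 2.12], [-1.02, 1.25], [-3.03, 1.67], [-3.05, -0], [-3.03, 3.03]. Speed limits (rad/s): [2.39, 2.39, 3.01, 3.14, 3.14, 3.14].

## Interface

Orientations are given as a rotation vector (axis times angle).
In Python, from rig import ctrl, eyes, models gives the robot as it stands.
- The arm moves only by the tool send_rows, never from a script. Its argument "rows" is a list of rows, each a list of 3 entries, a list of its own where there are three numbers: the finger opening in mm, from 0 to 87.6, then the shift along the tool's x, y, z in mm, then the turn about the tool's z in degrees. A call has 1 to 20 rows; each row is the pose to reach, as a shift and turn from the pose commanded when the call began, along the tool's axes at that moment; what a row does not reach only later rows make up. A row lasts 1/8 s, in which the tool goes at most 62.5 mm and 10.7 degrees, less where a joint would pass 70% of its speed; a pose out of reach is approached as far as the arm can. A call with a gripper value outside its range is refused whole. The fingers move at their own pace and stop on an object; the grip force is fixed at half the most. Time passes only in rows, so rows that repeat a pose let the fingers close. It gives the time, the measured TCP pose, the force, the opening and the grip force at its end, in the units of the state.
- ctrl.observe(): the state, without advancing time (a new reading comes with each control period).
- eyes.read_camera(name): name is "scene" or "top" or "wrist"; returns a dict with "frame" (480x640x3 uint8, blue, green, red), "fx", "fy", "cx", "cy" (pixels), "R" (3x3) and "t" (3): a world point X has camera coordinates R X + t; the wrist camera has in their place "tool_from_camera" (4x4, takes a point from camera to tool coordinates, whose origin is the TCP and whose axes are the flange's). Camera axes: x right, y down, z forward; pixel columns grow to the right and rows downward; lengths in m; the calibration is good to about 2 mm. A picture is of the moment at which its call begins: read the wrist's pose just before it. There is no depth.
- ctrl.close_job(): hands the job in; it is judged then, once.
Trained networks look in a picture, given as the dict that the camera call returned (one of the last four; its "shot" number tells which), for a name from the list of things; names that differ only in an ending like _2 or _b are one class to them, and where a whole thing is asked for, a point or a joint stands for the part that bears it (a point fixed in the world has none). Each returns a list of dicts, best first, with "p" (0 to 1); they miss things now and then, are a little off and sometimes report something else, mostly with a low value. They report only what shows in the picture. A call takes as long as a camera call.
- models.outline_of(picture, thing): "pixels" (480x640 bool, what is visible of it) and "box" ([left, top, right, bottom] in pixels, round what is visible of it).
- models.mark_of(picture, thing): "centre" ([column, row] in pixels: a listed point, or the origin of a listed thing).
The state is a dict: "time_s": time; "qpos": joint angles; "qvel": joint speeds; "effort": joint torques, N m; "tcp_pos": TCP position; "orientation": TCP orientation; "wrist_force": force on the tool from outside, world axes, zero at the start; "moment": the same for the moment, N m; "finger_gap": opening from 0.0 (shut) to 1.0 (fully open); "grip_force": force on a finger pad.
Only numpy, scipy, OpenCV 4.12 (cv2) and the standard library are available. Lean on these libraries where they do the work, as an engineer would, in place of code of your own. Each camera call takes 0.05 s, during which the arm holds its last target. There are 200 camera calls.

## Task

Check the two corner springs of the mirror tilt mount by pressing with the fingertips, one corner at a time: push the left thumb pad down until its pointer stands level with the brass rider on its scale, not past it, keep it there for a second, and let the corner spring back fully. Then do the same at the right pad and draw clear. Do not touch the mirror, and leave the riders and the loose things round the mount where they are.

Things in the scene. Friction and masses are not known exactly. Their poses are not given: they have to be found in the camera images.
- mount: mirror tilt mount, fixed. Origin: centre of its underside, on the surface; x away from the robot, z up; yaw within 0.3. Dark base 130 x 130 x 12 mm set cornerwise (corners along x and y); above it an aluminium plate 120 x 120 x 10 mm, cornerwise, top at 60 mm, its far corner on the pivot, left (+y) and right (-y) corners on springs. Pads at (0, +-71), scale bars at (-36, +-124) mm.
- pivot (a point): pivot of the plate at the mount's far corner, 71 mm along the mount's +x, 55 mm above the surface
- pad_left (a point): apex of the black domed thumb pad (dome radius 11 mm) on the left spring corner of the plate, 14 mm above the plate, 74 mm above the surface at rest, 100 mm from the pivot; moves with the plate. Pressed straight down it tilts only tilt_left: gives from about 3 N, then 0.4 N per mm, 6 to 10 N at the mark. Travel to the mark 8 to 15 mm, hard stop at 20 mm.
- pointer_left (a point): tip of the thin steel pointer that sticks out of the left corner of the plate, 165 mm from the pivot on the line pivot - pad, 55 mm above the surface at rest. It sinks 1.65 mm for each mm the left pad sinks.
- mark_left (a point): centre of the robot-side face of the left rider: a brass collar 20 x 15 mm, 8 mm high, on the upright scale bar (14 x 10 mm, top at 78 mm, lines 5 mm apart) just behind the left pointer tip. Its height is the mark the pointer must reach: 13 to 25 mm below the resting pointer, differing by side and start. It stays where it is set.
- tilt_left (a joint): tilt of the plate at the left corner, rad: 0 at rest against its upper stop, grows as the left pad goes down (pad sinks 0.1 m x sin of it), 0.2 at the hard stop. A damped spring returns it to 0 in well under a second.
- pad_right (a point): apex of the black domed thumb pad (dome radius 11 mm) on the right spring corner of the plate, 14 mm above the plate, 74 mm above the surface at rest, 100 mm from the pivot; moves with the plate. Pressed straight down it tilts only tilt_right: gives from about 3 N, then 0.4 N per mm, 6 to 10 N at the mark. Travel to the mark 8 to 15 mm, hard stop at 20 mm.
- pointer_right (a point): tip of the thin steel pointer that sticks out of the right corner of the plate, 165 mm from the pivot on the line pivot - pad, 55 mm above the surface at rest. It sinks 1.65 mm for each mm the right pad sinks.
- mark_right (a point): centre of the robot-side face of the right rider: a brass collar 20 x 15 mm, 8 mm high, on the upright scale bar (14 x 10 mm, top at 78 mm, lines 5 mm apart) just behind the right pointer tip. Its height is the mark the pointer must reach: 13 to 25 mm below the resting pointer, differing by side and start. It stays where it is set.
- tilt_right (a joint): tilt of the plate at the right corner, rad: 0 at rest against its upper stop, grows as the right pad goes down (pad sinks 0.1 m x sin of it), 0.2 at the hard stop. A damped spring returns it to 0 in well under a second.
- mirror: round mirror in a dark steel cell, 56 mm diameter, 7 mm high, on the middle of the plate (top 67 mm above the surface, 7 mm below the pad tops). Origin: centre of its underside. Not to be touched.
- cylinder_square: bystander: upright steel cylinder with black cap, 38 mm diameter, 80 mm high, left of the mount; origin under its centre
- v_block: bystander: steel V-block, 42 x 50 mm, 40 mm high, in front of the mount; origin under its centre
- indenter_case: bystander: small blue plastic case, 37 x 56 mm, 23 mm high, in front of the mount; origin under its centre

How it is judged:
By the outcome, as a careful person would: the job done as asked, in the order asked, and still so for the second after the job is handed in, with the robot touching nothing.
It also fails if it takes over 56 s, if anything falls off the work surface, if the arm or the gripper's body presses on something with over 40 N, if the wrist force passes 120 N, or if a joint passes its speed limit or range.

## Working session

There is one attempt and no reset: what is moved stays moved. The work goes in short steps, Python scripts to look and compute and a tool call to move; the robot and the scene stay as the last step left them, time stands still between calls to the robot, and variables do not carry over. Pictures are saved under pics/ and viewed, at most 10 in all, crops included, and the job is handed in when it is done.

Besides the shell and the picture viewer there is one more tool, called after "Call:" as name([rows], argument=value, ...), one row to a line, values as JSON. send_rows: Moves the arm, as the interface text tells. Its arguments: {"type":"object","properties":{"rows":{"type":"array","items":{"type":"array"}}},"required":["rows"]}

```bash
mkdir -p pics; cat > h.py <<'E'
import numpy as np, cv2
from scipy.optimize import least_squares
from scipy.spatial.transform import Rotation as Ro
from rig import ctrl, eyes, models
def proj(c,X):
    X=np.atleast_2d(X); p=X@np.array(c["R"]).T+np.array(c["t"]).ravel()
    return np.c_[c["fx"]*p[:,0]/p[:,2]+c["cx"],c["fy"]*p[:,1]/p[:,2]+c["cy"]]
def world(m,L):
    x,y,a=m; L=np.atleast_2d(L); R=np.array([[np.cos(a),-np.sin(a)],[np.sin(a),np.cos(a)]])
    return np.c_[L[:,:2]@R.T+[x,y],L[:,2]]
def onplane(c,uv,z):
    R=np.array(c["R"]);C=-R.T@np.array(c["t"]).ravel()
    d=R.T@np.array([(uv[0]-c["cx"])/c["fx"],(uv[1]-c["cy"])/c["fy"],1]); return C+d*(z-C[2])/d[2]
E
python3 - <<'E'
from h import *
print(ctrl.nose_length, ctrl.observe())
for n in("scene","top"):
    c=eyes.read_camera(n); cv2.imwrite(f"pics/{n}0.png",c["frame"])
    print(n,c["fx"],"cam at",-np.array(c["R"]).T@np.array(c["t"]).ravel(), "fwd",np.array(c["R"])[2])
    for t in "mount pivot pad_left pad_right pointer_left pointer_right mark_left mark_right mirror cylinder_square v_block indenter_case".split():
        print(t,[(np.round(d["centre"],1).tolist(),round(d["p"],2)) for d in models.mark_of(c,t)[:2]])
E
```

```text
0.1781 {'time_s': 0.0, 'qpos': array([-8.18901677e-01,  3.59408357e-01,  1.10429515e-02, -3.20313745e-04,
       -1.22407087e+00, -2.88112257e-01]), 'qvel': array([ 0.00023848, -0.00102005,  0.00145472, -0.00062318, -0.00034698,
        0.00090534]), 'effort': array([ 7.45779507e-04, -5.82715845e+01,  2.93058068e+01,  6.99703261e+00,
        6.98031407e-03, -1.52005596e-04]), 'tcp_pos': array([ 0.3018695 , -0.60352808,  0.40370699]), 'orientation': array([ 7.21701957e-01, -3.05700296e+00, -2.47014896e-03]), 'wrist_force': array([-0.09589598,  0.20981754, -0.61342716]), 'moment': array([ 0.00635431,  0.02757441, -0.00807384]), 'grip_force': 0.0, 'finger_gap': 1.0045324194700809}
scene 439.9568364019545 cam at [0.12914458 0.75321223 0.55094949] fwd [ 0.39900876 -0.71833847 -0.56989636]
mount [([344.7, 222.8], 0.64), ([344.3, 199.6], 0.16)]
pivot [([317.0, 190.3], 0.83)]
pad_left [([329.8, 207.3], 0.8)]
pad_right [([360.0, 184.7], 0.68)]
pointer_left []
pointer_right [([386.2, 189.6], 0.95)]
mark_left [([316.3, 190.7], 0.58), ([335.1, 236.6], 0.42)]
mark_right [([382.1, 194.2], 0.52)]
mirror [([347.7, 199.7], 0.83), ([329.1, 206.1], 0.34)]
cylinder_square [([291.9, 262.9], 0.63)]
v_block [([364.3, 250.1], 0.92)]
indenter_case [([391.3, 228.5], 0.61)]
top 602.3793005261374 cam at [0.3713653  0.16430019 1.19109303] fwd [ 0.09416433 -0.00368671 -0.99554984]
mount [([416.1, 227.4], 0.79)]
pivot [([423.6, 183.6], 0.9)]
pad_left [([384.1, 219.3], 0.82), ([460.3, 222.9], 0.58)]
pad_right [([460.1, 223.7], 0.68)]
pointer_left [([355.9, 242.2], 0.95), ([388.4, 217.9], 0.45)]
pointer_right [([482.1, 245.9], 0.77)]
mark_left [([362.8, 241.4], 0.6)]
mark_right [([442.7, 280.0], 0.56), ([481.2, 243.9], 0.46)]
mirror [([421.4, 222.8], 0.66), ([441.9, 277.3], 0.51)]
cylinder_square [([322.8, 213.3], 0.63)]
v_block [([383.7, 267.5], 0.59)]
indenter_case [([441.8, 278.8], 0.66)]
```

```bash
cat >> h.py <<'E'
s=np.sqrt(.5)
LOC=dict(mount=(0,0,0),pivot=(.071,0,.055),pad_left=(0,.071,.074),pad_right=(0,-.071,.074),pointer_left=(.071-.165*s,.165*s,.055),pointer_right=(.071-.165*s,-.165*s,.055),mirror=(0,0,.060))
E
python3 - <<'E'
from h import *
import json
ims=[];obs=[]
for n in("scene","top"):
    c=eyes.read_camera(n); ims.append(c)
    for t in LOC:
        for d in models.mark_of(c,t)[:2]:
            if d["p"]>.6: obs.append((c,t,np.array(d["centre"])))
f=lambda m: np.ravel([(proj(c,world(m,LOC[t]))[0]-u) for c,t,u in obs])
r=least_squares(f,[.6,0,0],loss="soft_l1",f_scale=1.5); m=r.x; print(m)
for (c,t,u),e in zip(obs,f(m).reshape(-1,2)): print(t,u.round(),e.round(1))
json.dump(list(m),open("m.json","w"))
c=ims[1]
for t,z in (("cylinder_square",0),("v_block",0),("indenter_case",0)):
    print(t,onplane(c,models.mark_of(c,t)[0]["centre"],z).round(3), onplane(ims[0],models.mark_of(ims[0],t)[0]["centre"],z).round(3))
for t in LOC: print(t,world(m,LOC[t]).round(4))
for c,n,(x0,y0,w,h) in((ims[0],"s",(250,130,190,150)),(ims[1],"t",(300,150,210,150))):
    im=c["frame"].copy()[y0:y0+h,x0:x0+w]; im=cv2.resize(im,None,fx=4,fy=4,interpolation=cv2.INTER_CUBIC)[:, :800]
    for t in LOC:
        u=(proj(c,world(m,LOC[t]))[0]-[x0,y0])*4+2; cv2.drawMarker(im,tuple(int(v) for v in u),(0,0,255),0,10)
    cv2.imwrite(f"pics/{n}1.png",im)
im=np.vstack([cv2.imread("pics/s1.png")[:, :760]]); 
E
```

```text
[ 0.49816413 -0.02650218 -0.0591051 ]
mount [346. 225.] [-1.1 -2. ]
pivot [319. 189.] [0.6 3.8]
pivot [393. 228.] [-72.7 -34.6]
pad_left [331. 209.] [-1.  -0.7]
pad_left [383. 193.] [-53.   15.1]
pad_right [364. 183.] [-2.2 -0.5]
pointer_left [333. 231.] [3.3 1.3]
pointer_right [388. 187.] [0.  0.3]
mirror [346. 201.] [ 0.  -0.9]
mount [414. 224.] [2.1 1.7]
pivot [426. 186.] [-2.3 -0.6]
pad_left [384. 219.] [ 1.2 -0.3]
pad_right [460. 223.] [0.2 1.3]
pointer_left [356. 242.] [ 2.4 -0.3]
pointer_right [482. 250.] [-1.1  1.3]
mirror [422. 221.] [-0.   1.5]
cylinder_square [0.522 0.159 0.   ] [0.511 0.162 0.   ]
v_block [0.415 0.038 0.   ] [0.414 0.041 0.   ]
indenter_case [ 0.394 -0.078  0.   ] [ 0.394 -0.07   0.   ]
mount [[ 0.4982 -0.0265  0.    ]]
pivot [[ 0.569  -0.0307  0.055 ]]
pad_left [[0.5024 0.0444 0.074 ]]
pad_right [[ 0.494  -0.0974  0.074 ]]
pointer_left [[0.4595 0.0927 0.055 ]]
pointer_right [[ 0.4457 -0.1403  0.055 ]]
mirror [[ 0.4982 -0.0265  0.06  ]]
```

View pics/s1.png

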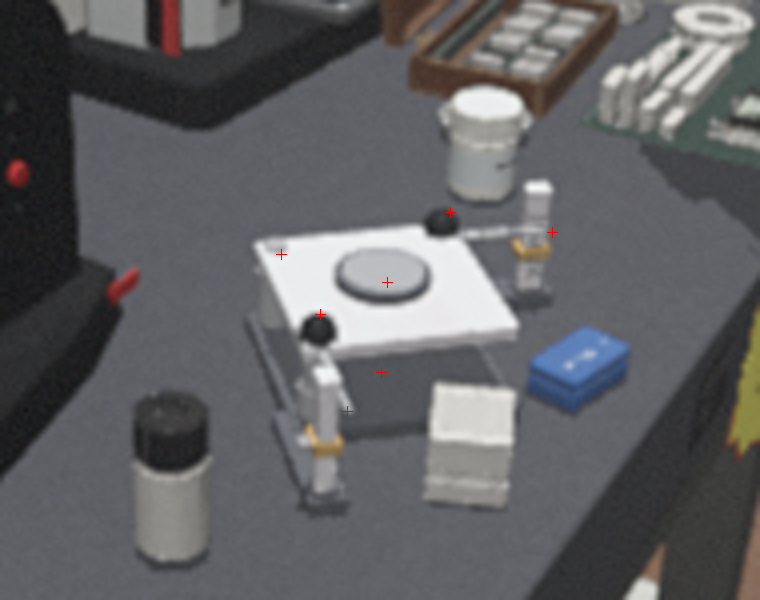

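View pics/t1.png

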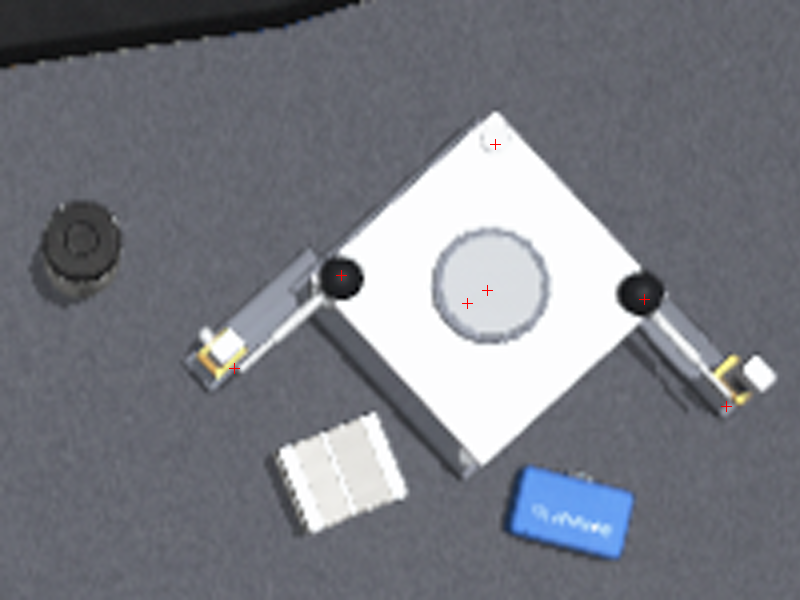

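```bash
python3 - <<'E'
from h import *
c=eyes.read_camera("wrist"); T=np.array(c["tool_from_camera"]); print(T.round(3),c["fx"],c["cx"],c["cy"]); o=ctrl.observe()
print(Ro.from_rotvec(o["orientation"]).as_matrix().round(3))
E
```

```text
[[ 0.    -0.967 -0.254  0.068]
 [ 1.     0.001 -0.001 -0.   ]
 [ 0.002 -0.254  0.967  0.02 ]
 [ 0.     0.     0.     1.   ]] 427.32716715851194 321.0490638812269 236.1973106964932
[[-0.894 -0.447 -0.   ]
 [-0.447  0.894  0.   ]
 [ 0.     0.    -1.   ]]
```

Call:
send_rows([
  [0, [-40, 41, 0], 0],
  [0, [-80, 82, 0], 0],
  [0, [-120, 123, 0], 0],
  [0, [-160, 164, 0], 0],
  [0, [-200, 205, 0], 0],
  [0, [-240, 246, 0], -2],
  [0, [-280, 290, 0], -5],
  [0, [-320, 332, 0], -8],
  [0, [-360, 373, 0], -11],
  [0, [-400, 414, 20], -15],
  [0, [-435, 455, 50], -15],
  [0, [-469, 490, 80], -15],
  [0, [-469, 490, 105], -15],
  [0, [-469, 490, 105], -15],
  [0, [-469, 490, 105], -15],
])

```text
time_s: 4.32
tcp_pos: [0.5025, 0.0441, 0.3007]
orientation: [-1.114, 2.936, -0.0]
wrist_force: [0.6, -0.4, 0.1]
finger_gap: 0.005
grip_force: 0.0
```

```bash
cat >> h.py <<'E'
def wrist():
    o=ctrl.observe(); c=eyes.read_camera("wrist"); T=np.array(c["tool_from_camera"])
    W=np.eye(4); W[:3,:3]=Ro.from_rotvec(o["orientation"]).as_matrix(); W[:3,3]=o["tcp_pos"]
    V=np.linalg.inv(W@T); c["R"]=V[:3,:3]; c["t"]=V[:3,3]; return o,c
E
python3 - <<'E'
from h import *
import json
m=json.load(open("m.json"))
o,c=wrist(); print(o["time_s"],o["tcp_pos"],o["wrist_force"],o["qpos"].round(2),Ro.from_rotvec(o["orientation"]).as_matrix()[:,0])
for t in list(LOC)+["mark_left","mark_right"]:
    print(t,[(np.round(d["centre"],1).tolist(),round(d["p"],2)) for d in models.mark_of(c,t)[:2]], proj(c,world(m,LOC[t]))[0].round() if t in LOC else "")
cv2.imwrite("pics/w1.png",c["frame"])
E
```

```text
4.325 [0.50250573 0.04412324 0.30068038] [ 0.60750216 -0.37789697  0.13347442] [ 0.48  0.18 -0.5   0.   -0.89 -1.32] [-0.74819137 -0.66348243 -0.00085889]
mount [([93.7, 57.7], 0.72), ([238.6, 156.8], 0.58)] [245. 153.]
pivot [([139.1, 258.2], 0.82)] [141. 252.]
pad_left [([319.9, 264.5], 0.59)] [323. 263.]
pad_right [([92.2, 58.0], 0.56)] [99. 51.]
pointer_left [([440.2, 254.4], 0.77)] [440. 252.]
pointer_right [] [102. -95.]
mirror [([219.0, 163.8], 0.56)] [224. 161.]
mark_left [] 
mark_right []
```

View pics/w1.png

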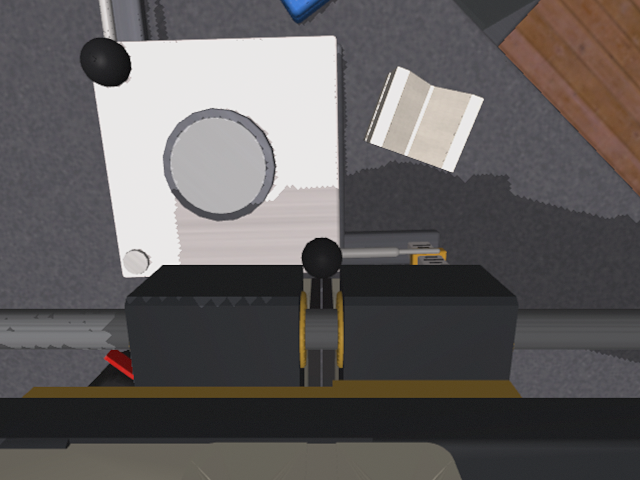

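Call:
send_rows([
  [0, [30, -4, 0], 10],
  [0, [60, -9, 0], 20],
  [0, [87, -13, 10], 30],
  [0, [87, -13, 20], 40],
  [0, [87, -13, 20], 45],
  [0, [87, -13, 20], 45],
  [0, [87, -13, 20], 45],
])

```text
time_s: 5.7
tcp_pos: [0.4458, -0.023, 0.2798]
orientation: [0.091, 3.14, 0.0]
wrist_force: [0.5, 0.4, 0.9]
finger_gap: 0.001
grip_force: 0.0
```

```bash
python3 - <<'E'
from h import *
import json
m=json.load(open("m.json"))
o,c=wrist(); print(o["time_s"],o["tcp_pos"],Ro.from_rotvec(o["orientation"]).as_matrix()[:,0])
for t in list(LOC)+["mark_left","mark_right"]:
    print(t,[(np.round(d["centre"],1).tolist(),round(d["p"],2)) for d in models.mark_of(c,t)[:2]], proj(c,world(m,LOC[t]))[0].round() if t in LOC else "")
cv2.imwrite("pics/w2.png",c["frame"])
np.savez("w2.npz",**{k:np.array(c[k]) for k in("frame","fx","fy","cx","cy","R","t")})
E
```

```text
5.7 [ 0.44583117 -0.0230349   0.27976823] [-9.98334986e-01  5.76819559e-02 -2.19717673e-04]
mount [] [321. 313.]
pivot [([321.8, 364.6], 0.42)] [321. 467.]
pad_left [] [466. 377.]
pad_right [] [177. 377.]
pointer_left [([551.3, 278.1], 0.8)] [551. 277.]
pointer_right [([89.1, 284.9], 0.94)] [ 92. 276.]
mirror [([322.1, 365.8], 0.54)] [321. 362.]
mark_left [([535.1, 272.3], 0.58), ([320.5, 366.3], 0.58)] 
mark_right [([108.0, 283.2], 0.6)]
```

View pics/w2.png

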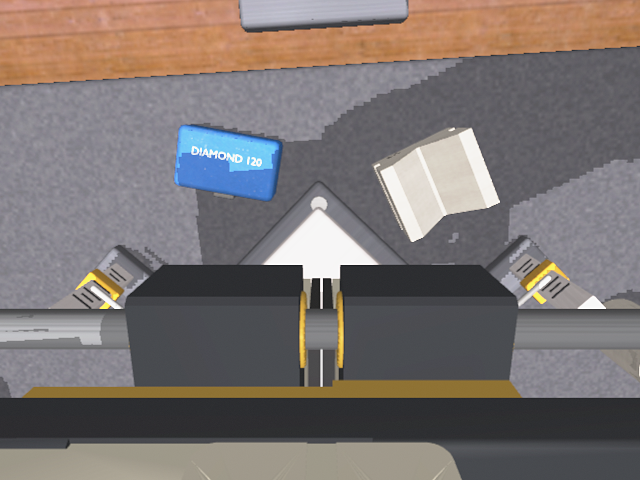

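```bash
python3 - <<'E'
import cv2,numpy as np
f=cv2.imread("pics/w2.png")
a=cv2.resize(f[235:310,60:126],None,fx=6,fy=6,interpolation=cv2.INTER_CUBIC);b=cv2.resize(f[235:310,500:566],None,fx=6,fy=6,interpolation=cv2.INTER_CUBIC)
cv2.imwrite("pics/w2c.png",np.hstack([a,b]))
E
```

```text
(no output)
```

View pics/w2c.png

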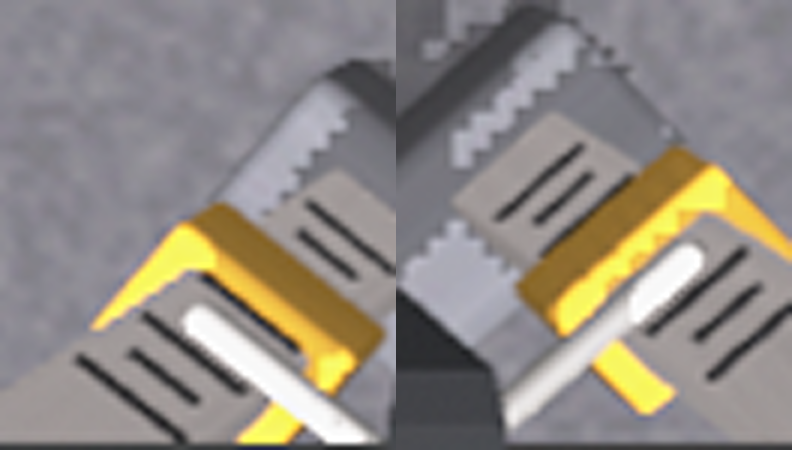

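```bash
cat > fit.py <<'E'
from h import *
import json
S=eyes.read_camera("scene"); T=eyes.read_camera("top"); w2=dict(np.load("w2.npz"))
# wrist view 1 pose
w1=dict(w2); W=np.eye(4); Tc=np.array(eyes.read_camera("wrist")["tool_from_camera"])
W[:3,:3]=Ro.from_rotvec([-1.114,2.936,0]).as_matrix(); W[:3,3]=[.5025,.0441,.3007]; V=np.linalg.inv(W@Tc); w1["R"],w1["t"]=V[:3,:3],V[:3,3]
P=dict(LOC); P["domeL"]=(0,.071,.063); P["domeR"]=(0,-.071,.063)
obs=[(0,"pad_left",(330.5,208)),(0,"pad_right",(362,184)),(0,"pointer_right",(387,188.5)),(0,"mirror",(346.5,200.5)),(0,"mount",(345,224)),(0,"CL",(331,240.2)),(0,"CR",(383,192.2)),
(1,"pivot",(425,185)),(1,"pad_left",(384,219)),(1,"pad_right",(460,223)),(1,"pointer_left",(356,242)),(1,"pointer_right",(482,248)),(1,"mirror",(422,222)),
(2,"pivot",(138,258)),(2,"domeL",(322,258)),(2,"domeR",(105.5,62)),(2,"mirror",(219,164)),(2,"pointer_left",(440,254)),
(3,"pointer_left",(550.3,277.5)),(3,"pointer_right",(91.7,288)),(3,"FL",(536.8,273.8)),(3,"FR",(108.2,282))]
cams=[S,T,w1,w2]
def f(p):
    m=p[:3]; h=p[3:5]; n=p[5:].reshape(4,3); r=[]
    Q=dict(P,CL=(-.036,.124,h[0]),CR=(-.036,-.124,h[1]),FL=(-.0413,.1187,h[0]),FR=(-.0413,-.1187,h[1]))
    for k,t,u in obs: r+=list(proj(cams[k],world(m,Q[t])+n[k])[0]-u)
    return np.r_[r,p[5:]/.0015]
if __name__=="__main__":
    x0=np.r_[.498,-.0265,-.06,.035,.035,np.zeros(12)]
    r=least_squares(f,x0,loss="soft_l1",f_scale=2,x_scale=np.r_[.01,.01,.05,.01,.01,np.full(12,.002)]); p=r.x; C=np.linalg.inv(r.jac.T@r.jac)
    print("m",p[:3].round(4),"h",p[3:5].round(4),"sd",np.sqrt(np.diag(C))[:5].round(4)); print((p[5:].reshape(4,3)*1e3).round(1))
    for (k,t,u),e in zip(obs,f(p)[:2*len(obs)].reshape(-1,2)): print(k,t,e.round(1))
    json.dump(list(p[:5]),open("m.json","w"))
    for t in("pad_left","pad_right"): print(t,world(p[:3],LOC[t]).round(4))
E
python3 fit.py
```

```text
m [ 0.5002 -0.0263 -0.0358] h [0.0374 0.0354] sd [0.0009 0.0009 0.0022 0.0011 0.0011]
[[-1.8 -0.1 -1.1]
 [-0.5  0.1  0.1]
 [ 1.1 -0.1  1.3]
 [ 1.1  0.1  0.7]]
0 pad_left [-0.3  0.8]
0 pad_right [-0.7 -1.2]
0 pointer_right [-0.5 -0.9]
0 mirror [-0.3  0.1]
0 mount [-0.2 -0.9]
0 CL [0.4 0.2]
0 CR [0.3 0.2]
1 pivot [-2.7 -0.2]
1 pad_left [ 0.6 -0.5]
1 pad_right [ 0.6 -0.4]
1 pointer_left [2.4 0.4]
1 pointer_right [-0.4  1. ]
1 mirror [-0.7 -0.6]
2 pivot [1.4 0.4]
2 domeL [-0.5  0.7]
2 domeR [-1.2 -0.8]
2 mirror [1.6 1.1]
2 pointer_left [-0.7 -2.4]
3 pointer_left [0.1 0.5]
3 pointer_right [ 0.3 -0.8]
3 FL [-0.2  0.4]
3 FR [-0.4 -0.4]
pad_left [[0.5028 0.0447 0.074 ]]
pad_right [[ 0.4977 -0.0972  0.074 ]]
```

Call:
send_rows([
  [0, [-20, 27, 0], -8],
  [0, [-40, 54, 0], -16],
  [0, [-53, 71, 0], -16],
  [0, [-53, 71, 12], -16],
  [0, [-53, 71, 22], -16],
  [0, [-53, 71, 24], -16],
  [0, [-53, 71, 26], -16],
  [0, [-53, 71, 28], -16],
  [0, [-53, 71, 30], -16],
  [0, [-53, 71, 30], -16],
  [0, [-53, 71, 30], -16],
])

```text
time_s: 7.72
tcp_pos: [0.5029, 0.0447, 0.2499]
orientation: [-0.344, 3.122, 0.0]
wrist_force: [-1.8, 1.2, 3.9]
finger_gap: 0.005
grip_force: 1.9
```

```bash
cat > look.py <<'E'
from h import *
import sys,json
n=sys.argv[1]; side=sys.argv[2]
p=json.load(open("m.json"));m=p[:3]
o,c=wrist(); s=eyes.read_camera("scene")
print(o["time_s"],"tcp",o["tcp_pos"].round(4),"tipz",round(o["tcp_pos"][2]-.1781,4),"F",o["wrist_force"].round(2))
for k in(c,s): print([(t,np.round(d["centre"],1).tolist(),round(d["p"],2)) for t in("pad_"+side,"pointer_"+side,"mark_"+side) for d in models.mark_of(k,t)[:1]])
sg=1 if side=="left" else -1
u=proj(c,world(m,(-.041,sg*.119,.04)))[0].astype(int); v=proj(s,world(m,(-.041,sg*.119,.04)))[0].astype(int); print(u,v)
np.savez(n+".npz",wf=c["frame"],sf=s["frame"],R=c["R"],t=c["t"])
cr=lambda f,u,r,k: cv2.resize(f[max(0,u[1]-r):u[1]+r,max(0,u[0]-r):u[0]+r],(400,400),interpolation=cv2.INTER_CUBIC)
cv2.imwrite(f"pics/{n}.png",np.hstack([cr(c["frame"],u,40,0),cr(s["frame"],v,25,0)]))
E
python3 look.py pL0 left
```

```text
7.725 tcp [0.5029 0.0447 0.2499] tipz 0.0718 F [-1.77  1.21  3.88]
[('pad_left', [321.5, 302.7], 0.82), ('pointer_left', [452.9, 212.6], 0.84), ('mark_left', [441.7, 214.6], 0.88)]
[('pad_left', [330.3, 208.5], 0.61), ('pointer_left', [336.2, 230.2], 0.67), ('mark_left', [335.2, 235.3], 0.5)]
[447 216] [334 238]
```

View pics/pL0.png

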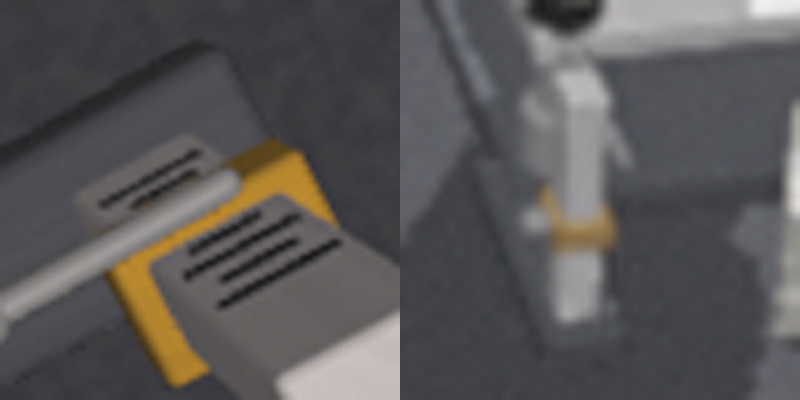

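Call:
send_rows([
  [0, [0, 0, 2], 0],
  [0, [0, 0, 3.5], 0],
  [0, [0, 0, 5], 0],
  [0, [0, 0, 6], 0],
  [0, [0, 0, 7], 0],
  [0, [0, 0, 7.5], 0],
  [0, [0, 0, 7.5], 0],
])

```text
time_s: 9.0
tcp_pos: [0.5028, 0.0448, 0.2422]
orientation: [0.344, -3.123, -0.0]
wrist_force: [-3.4, 2.7, 6.0]
finger_gap: 0.001
grip_force: 3.3
```

```bash
python3 look.py pL1 left
```

```text
9.0 tcp [0.5028 0.0448 0.2422] tipz 0.0641 F [-3.45  2.71  6.01]
[('pad_left', [322.3, 301.0], 0.84), ('pointer_left', [451.5, 211.5], 0.96), ('mark_left', [446.3, 215.2], 0.95)]
[('pad_left', [348.8, 203.3], 0.74), ('mark_left', [336.8, 237.4], 0.37)]
[452 220] [334 238]
```

View pics/pL1.png

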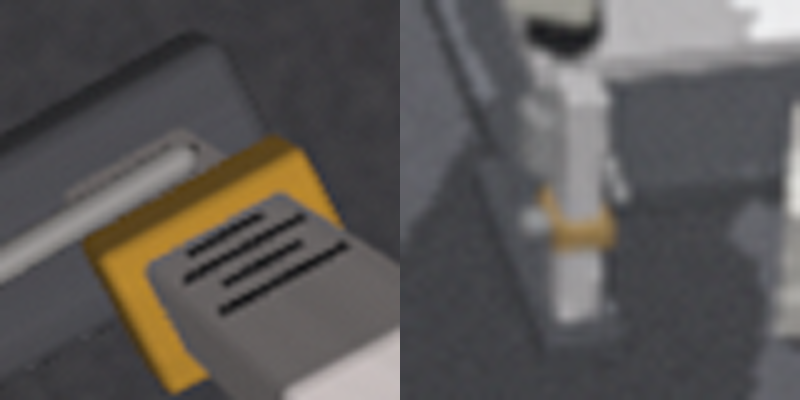

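```bash
python3 - <<'E'
from h import *
import json
p=json.load(open("m.json"));m=p[:3]; d=np.load("pL1.npz"); w=dict(np.load("w2.npz")); w["R"],w["t"]=d["R"],d["t"]
piv=np.array(LOC["pivot"]);pt=np.array(LOC["pointer_left"])
print("at rest z .055:",proj(w,world(m,pt))[0].round(1))
for s_ in(.009,.0099,.0108,.0115):
    th=np.arcsin(s_/.1); e=(pt-piv)/.165; q=piv+.165*(np.cos(th)*e-[0,0,np.sin(th)]); print(s_,q[2].round(4),proj(w,world(m,q))[0].round(1))
n=np.array([-s,-s,0]);a=np.array([-s,s,0])
for h in(.0354,.0374,.0394):
    ctr=np.array([-.036,.124,h])+.0075*n
    print(h,"centre",proj(w,world(m,ctr))[0].round(1),"corners",[proj(w,world(m,ctr+i*.01*a+[0,0,j*.004]))[0].round(1).tolist() for i in(-1,1) for j in(-1,1)])
E
```

```text
at rest z .055: [461.5 216.2]
0.009 0.0402 [449.2 209.8]
0.0099 0.0387 [447.9 209.3]
0.0108 0.0372 [446.7 208.9]
0.0115 0.036 [445.7 208.5]
0.0354 centre [448.6 217.5] corners [[426.5, 226.4], [430.8, 230.6], [466.0, 204.7], [472.0, 208.0]]
0.0374 centre [449.9 218.4] corners [[427.5, 227.4], [431.9, 231.7], [467.4, 205.5], [473.5, 208.9]]
0.0394 centre [451.2 219.4] corners [[428.6, 228.4], [433.1, 232.8], [468.9, 206.3], [475.2, 209.8]]
```

```bash
python3 - <<'E'
from h import *
import json
p=json.load(open("m.json"));m=p[:3]; w=dict(np.load("w2.npz"))
S=eyes.read_camera("scene")
piv=np.array(LOC["pivot"]);pt=np.array(LOC["pointer_left"])
def q(s_):
    th=np.arcsin(s_/.1); e=(pt-piv)/.165; return piv+.165*(np.cos(th)*e-[0,0,np.sin(th)])
n=np.array([-s,-s,0]);a=np.array([-s,s,0]);ctr=np.array([-.036,.124,p[3]])+.0075*n
for k in("pL0","pL1"):
    d=np.load(k+".npz"); w["R"],w["t"]=d["R"],d["t"]
    print(k,"tip",[proj(w,world(m,q(x)))[0].round(1).tolist() for x in(0,.002,.004,.006,.008,.010)],"corners",[proj(w,world(m,ctr+i*.01*a+[0,0,j*.004]))[0].round(1).tolist() for i in(-1,1) for j in(-1,1)])
print("scene",[proj(S,world(m,q(x))+[-.0018,0,-.0011])[0].round(1).tolist() for x in(0,.002,.004,.006,.008,.010)])
a0=np.load("pL0.npz");a1=np.load("pL1.npz")
big=lambda f,x,y,W,H,k:cv2.resize(f[y:y+H,x:x+W],(W*k,H*k),interpolation=cv2.INTER_CUBIC)
o=np.vstack([np.hstack([big(a0["wf"],415,190,65,50,6),big(a1["wf"],415,190,65,50,6)]),np.hstack([big(a0["sf"],321,225,26,20,15),big(a1["sf"],321,225,26,20,15)])]);cv2.imwrite("pics/cmpL.png",o);print(o.shape)
E
```

```text
pL0 tip [[455.9, 212.1], [453.5, 210.6], [451.0, 209.3], [448.5, 208.0], [445.9, 206.8], [443.3, 205.8]] corners [[423.9, 223.3], [427.9, 227.3], [462.2, 202.2], [467.9, 205.4]]
pL1 tip [[461.5, 216.2], [458.8, 214.6], [456.1, 213.1], [453.4, 211.7], [450.6, 210.4], [447.8, 209.3]] corners [[427.5, 227.4], [431.9, 231.7], [467.4, 205.5], [473.5, 208.9]]
scene [[337.6, 233.0], [337.6, 234.4], [337.5, 235.7], [337.4, 237.0], [337.3, 238.2], [337.2, 239.5]]
(600, 780, 3)
```

View pics/cmpL.png

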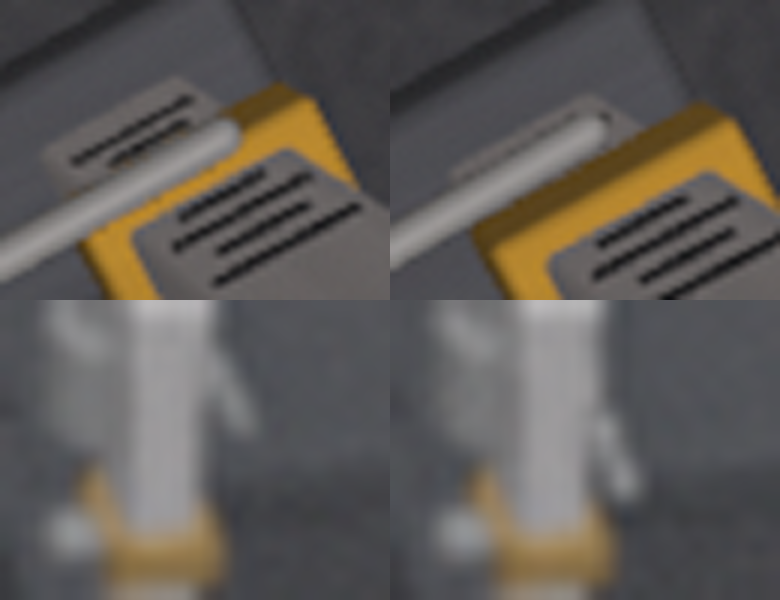

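Call:
send_rows([
  [0, [0, 0, 1], 0],
  [0, [0, 0, 1.8], 0],
  [0, [0, 0, 2.4], 0],
  [0, [0, 0, 2.4], 0],
  [0, [0, 0, 2.4], 0],
])

```text
time_s: 10.07
tcp_pos: [0.5028, 0.0448, 0.2399]
orientation: [-0.344, 3.123, 0.001]
wrist_force: [-5.1, 4.7, 7.6]
finger_gap: 0.006
grip_force: 3.7
```

```bash
cat > ev.py <<'E'
from h import *
import json,sys
k,side=sys.argv[1:]; sg=1 if side=="left" else -1
p=json.load(open("m.json"));m=p[:3]; h=p[3] if sg>0 else p[4]; w=dict(np.load("w2.npz")); S=eyes.read_camera("scene")
piv=np.array(LOC["pivot"]);pt=np.array(LOC["pointer_"+side])
def q(s_):
    th=np.arcsin(s_/.1); e=(pt-piv)/.165; return piv+.165*(np.cos(th)*e-[0,0,np.sin(th)])
n=np.array([-s,-s*sg,0]);a=np.array([-s,s*sg,0]);ctr=np.array([-.036,sg*.124,h])+.0075*n
d=np.load(k+".npz"); w["R"],w["t"]=d["R"],d["t"]
X=np.arange(0,15,2)/1e3
print("target sink",(.055-h)/1.65)
print("tip",[proj(w,world(m,q(x)))[0].round(1).tolist() for x in X],"\ncorners",[proj(w,world(m,ctr+i*.01*a+[0,0,j*.004]))[0].round(1).tolist() for i in(-1,1) for j in(-1,1)])
print("scene tip",[proj(S,world(m,q(x))+[-.0018,0,-.0011])[0].round(1).tolist() for x in X],"collar",proj(S,world(m,(-.036,sg*.124,h))+[-.0018,0,-.0011])[0].round(1))
u=np.array(proj(w,world(m,ctr))[0],int);v=np.array(proj(S,world(m,ctr))[0],int)
big=lambda f,x,y,W,H,k:cv2.resize(f[y:y+H,x:x+W],(W*k,H*k),interpolation=cv2.INTER_CUBIC)
wx,wy=u-[32,32]; sx,sy=v-[13,13]; print("wrist origin",wx,wy,"x6; scene origin",sx,sy,"x15")
A=big(d["wf"],wx,wy,64,64,6);B=big(d["sf"],sx,sy,26,26,15)
cv2.imwrite(f"pics/{k}e.png",np.hstack([A[:384],B[:384]]))
E
python3 look.py pL2 left; python3 ev.py pL2 left
```

```text
10.075 tcp [0.5028 0.0448 0.2399] tipz 0.0618 F [-5.06  4.68  7.59]
[('pad_left', [324.0, 300.9], 0.74), ('pointer_left', [449.7, 211.8], 0.55), ('mark_left', [450.4, 220.2], 0.56)]
[('pad_left', [330.6, 212.0], 0.97), ('pointer_left', [391.7, 225.1], 0.52), ('mark_left', [335.4, 238.2], 0.52)]
[453 221] [334 238]
target sink 0.010689051153642737
tip [[463.2, 217.4], [460.5, 215.7], [457.7, 214.1], [454.9, 212.7], [452.1, 211.4], [449.2, 210.2], [446.3, 209.2], [443.3, 208.2]] 
corners [[428.6, 228.5], [433.1, 232.9], [469.0, 206.4], [475.3, 209.9]]
scene tip [[337.6, 233.0], [337.6, 234.4], [337.5, 235.7], [337.4, 237.0], [337.3, 238.2], [337.2, 239.5], [337.1, 240.7], [336.9, 241.9]] collar [331.4 240.4]
wrist origin 419 187 x6; scene origin 321 226 x15
```

View pics/pL2e.png

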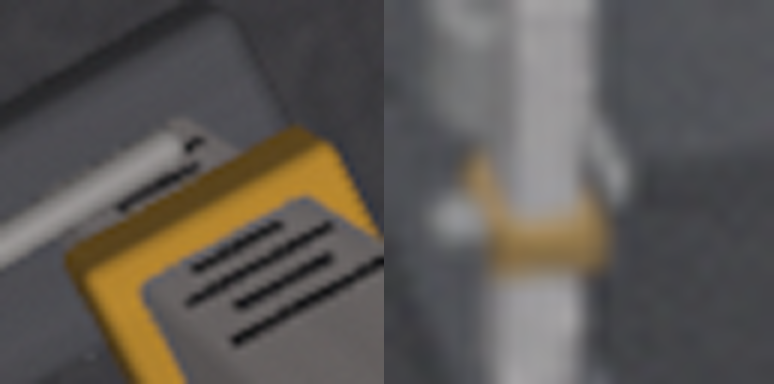

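Call:
send_rows([
  [0, [0, 0, 0.4], 0],
  [0, [0, 0, 0.8], 0],
  [0, [0, 0, 0.8], 0],
  [0, [0, 0, 0.8], 0],
  [0, [0, 0, 0.8], 0],
  [0, [0, 0, 0.8], 0],
  [0, [0, 0, 0.8], 0],
  [0, [0, 0, 0.8], 0],
  [0, [0, 0, 0.8], 0],
  [0, [0, 0, 0.8], 0],
  [0, [0, 0, 0.8], 0],
  [0, [0, 0, 0.8], 0],
])

```text
time_s: 12.02
tcp_pos: [0.5028, 0.0449, 0.2391]
orientation: [-0.344, 3.123, 0.001]
wrist_force: [-4.0, 4.3, 7.4]
finger_gap: 0.006
grip_force: 3.8
```

```bash
python3 look.py pL3 left; python3 - <<'E'
from h import *
# subpixel vertical shift of scene pointer tip between frames
for k in("pL1","pL2","pL3"):
    g=np.load(k+".npz")["sf"].astype(float).mean(2); print(k,g[232:246,336:340].max(1).round().astype(int))
E
```

```text
12.025 tcp [0.5028 0.0449 0.2391] tipz 0.061 F [-4.    4.3   7.42]
[('pad_left', [325.7, 301.8], 0.71), ('pointer_left', [450.8, 210.9], 0.58), ('mark_left', [447.9, 217.9], 0.68)]
[('pad_left', [330.8, 213.2], 0.78), ('mark_left', [335.8, 238.4], 0.41)]
[453 221] [334 238]
pL1 [ 89 100 106 119 136 131  90  67  72  75  74  73  71  69]
pL2 [ 85  82  88 103 120 139 127 100  75  76  76  75  70  71]
pL3 [ 82  84  91 102 105 118 135 131  92  74  74  73  70  71]
```

Call:
send_rows([
  [0, [0, 0, -3], 0],
  [0, [0, 0, -8], 0],
  [0, [0, 0, -15], 0],
  [0, [0, 0, -30], 0],
  [0, [0, 0, -40], 0],
  [0, [0, 0, -40], 0],
  [0, [5, -20, -40], 5],
  [0, [12, -50, -40], 12],
  [0, [20, -80, -40], 20],
  [0, [28, -110, -40], 27],
  [0, [36, -138, -40], 30],
  [0, [36, -138, -40], 30],
  [0, [36, -138, -25], 30],
  [0, [36, -138, -18], 30],
  [0, [36, -138, -15], 30],
  [0, [36, -138, -15], 30],
])

```text
time_s: 14.42
tcp_pos: [0.4978, -0.0975, 0.2536]
orientation: [-0.475, -3.105, 0.0]
wrist_force: [0.1, -0.8, 0.7]
finger_gap: 0.005
grip_force: 0.0
```

```bash
python3 look.py pR0 right; python3 ev.py pR0 right; python3 - <<'E'
from h import *
g=np.load("pR0.npz")["sf"].astype(float).mean(2); print("left tip",g[228:240,336:340].max(1).round().astype(int))
E
```

```text
14.425 tcp [ 0.4978 -0.0975  0.2536] tipz 0.0755 F [ 0.14 -0.81  0.71]
[('pad_right', [323.2, 301.5], 0.83), ('pointer_right', [189.4, 211.0], 0.96), ('mark_right', [202.2, 214.2], 0.91)]
[('pointer_right', [383.3, 184.5], 0.67), ('mark_right', [381.5, 196.0], 0.48)]
[199 215] [383 191]
target sink 0.011848634394484725
tip [[191.8, 211.1], [194.1, 209.7], [196.5, 208.3], [198.9, 207.1], [201.4, 206.0], [203.9, 205.0], [206.4, 204.1], [209.0, 203.3]] 
corners [[223.8, 221.2], [220.1, 225.0], [186.4, 201.1], [181.1, 204.1]]
scene tip [[386.5, 187.6], [386.3, 188.8], [386.1, 190.0], [385.9, 191.2], [385.7, 192.5], [385.4, 193.7], [385.1, 194.9], [384.8, 196.1]] collar [383.3 192.5]
wrist origin 171 180 x6; scene origin 370 180 x15
left tip [104 116 133 129 130  97  82  83  79  73  68  66]
```

Call:
send_rows([
  [0, [0, 0, 2], 0],
  [0, [0, 0, 4], 0],
  [0, [0, 0, 6], 0],
  [0, [0, 0, 8], 0],
  [0, [0, 0, 10], 0],
  [0, [0, 0, 11.5], 0],
  [0, [0, 0, 12.5], 0],
  [0, [0, 0, 13.5], 0],
  [0, [0, 0, 14], 0],
  [0, [0, 0, 14], 0],
  [0, [0, 0, 14], 0],
])

```text
time_s: 16.25
tcp_pos: [0.4972, -0.0984, 0.24]
orientation: [-0.476, -3.104, 0.002]
wrist_force: [-3.8, -3.9, 8.3]
finger_gap: 0.008
grip_force: 3.6
```

```bash
python3 look.py pR1 right; python3 ev.py pR1 right; python3 - <<'E'
from h import *
for k in("pR0","pR1"): g=np.load(k+".npz")["sf"].astype(int).mean(2).astype(int); print(k);print(g[183:200,382:392])
E
```

```text
16.25 tcp [ 0.4972 -0.0984  0.24  ] tipz 0.0619 F [-3.84 -3.92  8.29]
[('pad_right', [322.9, 301.2], 0.67), ('pointer_right', [197.1, 213.8], 0.78), ('mark_right', [199.2, 222.0], 0.93)]
[('pad_right', [363.4, 188.9], 0.66), ('mark_right', [379.9, 194.2], 0.4)]
[194 223] [383 191]
target sink 0.011848634394484725
tip [[184.8, 219.0], [187.4, 217.3], [190.1, 215.7], [192.8, 214.3], [195.6, 213.0], [198.4, 211.8], [201.2, 210.7], [204.1, 209.8]] 
corners [[219.9, 228.8], [215.7, 233.1], [179.9, 207.4], [174.0, 210.9]]
scene tip [[386.5, 187.6], [386.3, 188.8], [386.1, 190.0], [385.9, 191.2], [385.7, 192.5], [385.4, 193.7], [385.1, 194.9], [384.8, 196.1]] collar [383.3 192.5]
wrist origin 165 188 x6; scene origin 370 180 x15
pR0
[[143 147 147 145 139 112  99 100  98 100]
 [135 129 132 129 125 104  98  98  96  98]
 [146 143 139 139 138 114  98 101 100 100]
 [152 142 131 131 137 108 100 100 101 102]
 [154 149 146 143 133 108  98 100 101 102]
 [136 129 135 137 128 105  98 100 100 102]
 [141 129 138 145 125 103  99 101 102 101]
 [137 127 140 143 124 101  99 102 102 101]
 [129 118 122 127 11
[... 403 characters left out ...]
98  98  99]
 [134 133 132 129 124 104  98 100  97 100]
 [146 143 139 142 142 111 100 100 100 101]
 [149 139 125 128 136 109  97  99 104 102]
 [143 139 138 129 130 107  99 100 101 104]
 [128 122 131 135 130 105  97 100 100 104]
 [142 129 138 143 126 102  98  99 101 102]
 [138 127 138 143 123 103  97 101  99 100]
 [131 115 118 126 116 104  98 101 101 100]
 [140 138 133 123 113 113 103 101 101 101]
 [147 150 144 120 106 103 101 100 102 102]
 [107 115 114 113 105 102 101 100 103 101]
 [108 111 113 115 104  99 101 100 100  99]
 [139 138 133 128 105 101 101 100  99  99]
 [127 125 136 122 107  99 102 101 100  99]
 [128 128 126 111 100  99  98  99  99 100]
 [142 151 143 107  97  99 100  99  98  99]]
```

View pics/pR1e.png

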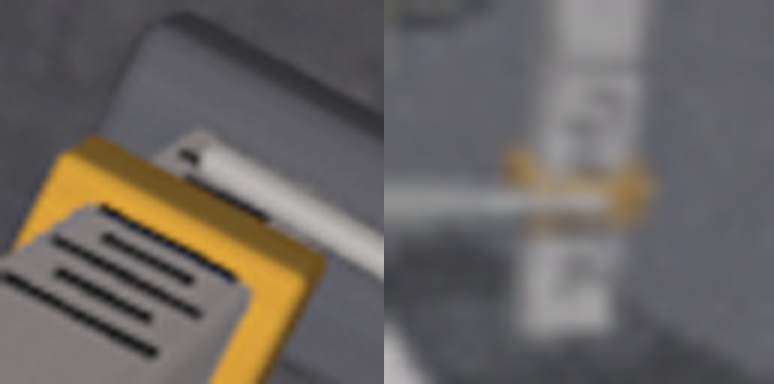

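Call:
send_rows([
  [0, [0, 0, 0.7], 0],
  [0, [0, 0, 1.3], 0],
  [0, [0, 0, 1.9], 0],
  [0, [0, 0, 1.9], 0],
  [0, [0, 0, 1.9], 0],
  [0, [0, 0, 1.9], 0],
  [0, [0, 0, 1.9], 0],
  [0, [0, 0, 1.9], 0],
  [0, [0, 0, 1.9], 0],
  [0, [0, 0, 1.9], 0],
  [0, [0, 0, 1.9], 0],
  [0, [0, 0, 1.9], 0],
  [0, [0, 0, 1.9], 0],
])

```text
time_s: 18.32
tcp_pos: [0.4972, -0.0985, 0.2382]
orientation: [-0.476, -3.104, 0.002]
wrist_force: [-4.0, -4.4, 7.8]
finger_gap: 0.007
grip_force: 3.9
```

```bash
python3 look.py pR2 right; python3 - <<'E'
from h import *
g=np.load("pR2.npz")["sf"].astype(int).mean(2).astype(int); print(g[189:198,380:388])
A=np.load("pR1.npz")["sf"].astype(int).mean(2).astype(int); print(A[189:198,376:380],g[189:198,376:380])
E
```

```text
18.325 tcp [ 0.4972 -0.0985  0.2382] tipz 0.0601 F [-3.98 -4.42  7.77]
[('pad_right', [323.5, 301.6], 0.78), ('pointer_right', [196.5, 210.8], 0.95), ('mark_right', [198.8, 223.8], 0.8)]
[('pad_right', [359.8, 188.7], 0.82), ('pointer_right', [383.1, 194.2], 0.57), ('mark_right', [381.3, 195.6], 0.39)]
[193 224] [383 191]
[[133 153 142 128 139 144 125 102]
 [134 152 138 127 139 144 122 101]
 [133 143 130 115 120 127 116 103]
 [122 126 126 119 116 119 116 112]
 [125 127 128 126 118 110 107 103]
 [143 141 142 138 124 113 107 102]
 [127 124 123 125 118 115 106 101]
 [142 146 137 136 135 125 106 100]
 [151 150 126 123 135 122 102 100]]
[[100  99 102 112]
 [100 100 107 120]
 [ 99 102  99 118]
 [120 120 121 126]
 [141 147 149 145]
 [112 115 113 109]
 [ 92  96  98 105]
 [ 79  90 100 123]
 [ 70  72  92 127]] [[100 100 104 113]
 [101 101 107 121]
 [ 97  96  96 117]
 [103  97  90 102]
 [118 116 112 116]
 [134 138 140 143]
 [102 106 110 119]
 [ 74  87  97 121]
 [ 67  74  92 129]]
```

Call:
send_rows([
  [0, [0, 0, -3], 0],
  [0, [0, 0, -8], 0],
  [0, [0, 0, -16], 0],
  [0, [0, 0, -35], 0],
  [0, [0, 0, -70], 0],
  [0, [0, 0, -110], 0],
  [0, [0, 0, -130], 0],
  [0, [0, 0, -130], 0],
  [0, [0, 0, -130], 0],
  [0, [0, 0, -130], 0],
  [0, [0, 0, -130], 0],
])

```text
time_s: 20.1
tcp_pos: [0.4977, -0.0979, 0.3673]
orientation: [-0.476, -3.104, 0.001]
wrist_force: [-0.2, 0.4, 0.1]
finger_gap: 0.004
grip_force: 0.0
```

```bash
python3 - <<'E'
from h import *
s_=eyes.read_camera("scene"); g=s_["frame"].astype(int).mean(2); b=np.load("pR0.npz")["sf"].astype(int).mean(2)
o=ctrl.observe(); print(o["time_s"],o["tcp_pos"],o["wrist_force"])
for n,(y,x) in dict(right=(slice(180,202),slice(368,392)),left=(slice(225,250),slice(325,345))).items(): print(n,"mean abs diff to rest",abs(g-b)[y,x].mean().round(2))
print(ctrl.close_job())
E
```

```text
20.15 [ 0.49774225 -0.09792676  0.36744568] [-1.04469978  0.25139951 -0.39311803]
right mean abs diff to rest 2.29
left mean abs diff to rest 2.09
the job is handed in; nothing more can be done
None
```

I pressed the left pad and then the right to within about 0.5 mm of pointer height of its brass rider, as estimated from the images. I held each for over a second and let it spring back; the arm is clear and the job was handed in at about 20 s, with no verdict returned.

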